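Stand a shop terminal on its kickstand and put it on its charging pad

ROBOT

A 7-joint arm with a two-finger parallel gripper is mounted at the origin on a cart in front of the work surface, level with it; the furniture and walls round the work are solid. World frame = base frame: x ahead of the robot, y to its left, z up, the work surface at z = 0. Lengths are in m, angles in degrees, forces in N, time in s.
With the tool pointing down it reaches from about 0.35 to 0.775 m from the base axis. Payload 3.1 kg.
Tool frame: the origin (TCP) lies at the very end of the fingers, on their centre line; the grasp point (between the pads) lies 19 mm behind it; z points along the fingers, y is the line along which they close (so a half turn about z gives the same grasp; the last joint's range is limited). The gripper opens to 85 mm and grips with 20 to 120 N. Pads are 22 mm wide; open, the fingers measure 114 mm over their backs; the gripper's body (76 mm by 85 mm) begins 54 mm behind the grasp point. The pads swing forward as they close: fully open they stand 13 mm farther back than shut.
Start: joints at [62.069, 17.813, 0.802, 86.603, -0.252, 75.585, -1.558], TCP at [0.237, -0.496, 0.231] pointing down, gripper open.
Joint ranges: [-154.91, 154.91], [-16.99, 109.72], [-72.82, 74.43], [7.12, 147.25], [-82.49, 262.49], [11.32, 116.49], [-174.64, 174.64]. Speed limits (degrees/s): [159.86, 159.86, 180, 180, 180, 180, 180].

INTERFACE

Orientations are given as [roll, pitch, yaw] about the fixed x, y, z axes, in that order (R = Rz(yaw) Ry(pitch) Rx(roll)).
In Python, from plant import bot gives the robot as it stands.
- The arm moves only by the tool send_rows, never from a script. Its argument "plan" is a list that holds one entry, the list of rows, each a list of 4 numbers: the shift along the tool's x, y, z in m, then the turn about the tool's z in degrees. In form: [[[tx, ty, tz, yaw], ...]]. A call has 1 to 20 rows; each row shifts and turns the commanded pose from where the row before left it, along the tool's axes as they then stand; what a row does not reach is not made up. A row lasts 1/8 s, in which the tool goes at most 62.5 mm and 10.7 degrees, less where a joint would pass 70% of its speed; a pose out of reach is approached as far as the arm can. A call is refused whole if a number of a shift passes 0.0625 or a number of a turn 10.7, either way. A call with a gripper value outside its range is refused whole. "gripper" is the opening, from -1 (shut) to 1 (fully open), set as the call begins (left out, the last holds). The fingers move at their own pace and stop on an object; the grip force is fixed at half the most. Time passes only in rows, so rows that do not move let the fingers close. It gives the time, the measured TCP pose, the force, the opening and the grip force at its end, in the units of the state.
- bot.sense(): the state, without advancing time (a new reading comes with each control period).
- bot.grab_frame(name): name is "scene" or "side" or "wrist"; returns a dict with "pixels" (480x640x3 uint8, red, green, blue), "vertical_fov" (degrees; the focal length in pixels is half the picture's height over the tangent of half this angle, whatever the lens; pixels are square), "cx", "cy" (the principal point, pixels), "world_to_cam" (4x4, takes a point from world to camera coordinates). Camera axes: x right, y up, looking along -z (the intrinsics and any distortion apply to the point x, -y, -z); pixel columns grow to the right and rows downward; lengths in m; the calibration is good to about 2 mm. A picture is of the moment at which its call begins. There is no depth.
- bot.job_done(): hands the job in; it is judged then, once.
The state is a dict: "t": time; "joints": joint angles; "qd": joint speeds; "effort": joint torques, N m; "ee_pos": TCP position; "ee_rot": TCP orientation; "ft_force": force on the tool from outside, world axes, zero at the start; "wrist_torque": the same for the moment, N m; "gripper_width": finger opening in m; "grasp_force": force on a finger pad.
Only numpy, scipy, OpenCV 4.12 (cv2) and the standard library are available. Lean on these libraries where they do the work, as an engineer would, in place of code of your own. Each camera call takes 0.05 s, during which the arm holds its last target. There are 200 camera calls.

TASK

The handheld terminal lies on its screen on the sloping rest: while it lies there, swing the kickstand on its back fully open, then lift the terminal off, stand it up on its kickstand on the bare bench and let go. Once it stands by itself, take it again and set it down upright on the white charging pad, wholly on it, with the screen facing the pad's yellow bar. Never lay or tip it up on the pad, and leave the other things on the bench where they are.

Things in the scene. Friction and masses are not known exactly. Their poses are not given: they have to be found in the camera images.
- terminal: Grey terminal, orange corners, 160 (x, height) x 62 (y, width) x 16 mm (z, thickness), .45 kg. Starts on its screen on the rest, top edge high. Origin: centre of the screen face; x to the top edge, z out of the back (screen looks along -z). Stands on the back's bottom edge and the open leg's foot, 66 mm apart, top leaning back 0.38 rad from vertical (screen looks out and up). Grip its width.
- kickstand (a joint): Angle of the metal leg on the back, rad: 0 folded flat, 0.75 fully open at a hard stop; starts a little open. Turns about the terminal's y through leg_hinge; the foot end rises from the back. Takes 0.05 N m (0.7 N at the foot), stays where left. Plate 38 mm wide (y), 8 mm thick, 1 mm above the back when folded; pinch its foot end (38-40 mm wide) lightly and turn with it.
- leg_hinge (a point): Axis of the leg's hinge: x 8, y 0, z 21 mm in the terminal's frame (5 mm above the back). Steel barrel and two black lugs, 10 mm high, 54 mm wide in all.
- leg_foot (a point): Centre of the yellow round bar (radius 5 mm, 40 mm long along the terminal's y) at the free end of the leg; 80 mm from the hinge axis; folded it lies towards the terminal's bottom edge.
- top_edge (a point): Middle of the terminal's top edge face, half way through the thickness (x = 80 mm, z = 8 mm in the terminal's frame).
- bottom_edge (a point): Middle of the terminal's bottom edge on the back side (x = -80 mm, z = 16 mm in the terminal's frame): the line it stands on.
- pad: White charging pad with a grey middle, fixed to the bench, 140 mm (x) x 110 mm (y), 8 mm high, flat on top. Origin: centre of its underside; z up; its yellow bar lies along y at the -x end (x = -61 mm), on the side nearer the robot. (Shelves with bins hang over the back of the bench: beyond x = 0.74 m, from 0.26 m up.)
- rest: Fixed sloping rest the terminal starts on: 44 mm wide metal strip with a red lip (8 mm proud) at its low end, on a 150 x 64 mm base plate, 6 mm high. Origin: centre of the underside; x towards its high end, z up. Strip slopes up 0.61 rad along x, its surface 62 mm above the bench over the origin; highest point 100 mm.
- core: Bystander: black winding core with flanges, standing, 62 mm across, 122 mm high; origin at the centre of its foot.
- vblock: Bystander: ground steel V-block, 50 x 40 x 36 mm; origin under its centre.
- labels: Bystander: roll of white labels lying flat, 73 mm across, 40 mm high; origin under its centre.
- wrench: Bystander: open-ended spanner, 150 x 25 x 8 mm, lying flat roughly along world y; origin under its centre.

How it is judged:
By the outcome, as a careful person would: the job done as asked, in the order asked, and still so for the second after the job is handed in, with the robot touching nothing.
It also fails if it takes over 70 s, if anything falls off the work surface, if the arm or the gripper's body presses on something with over 40 N, if the wrist force passes 120 N, or if a joint passes its speed limit or range.

## Working session

There is one attempt and no reset: what is moved stays moved. The work goes in short steps, Python scripts to look and compute and a tool call to move; the robot and the scene stay as the last step left them, time stands still between calls to the robot, and variables do not carry over. Pictures are saved under pics/ and viewed, at most 10 in all, crops included, and the job is handed in when it is done.

Besides the shell and the picture viewer there is one more tool, called in YAML: its name, and indented under it one key for each argument. send_rows: Moves the arm, as the interface text tells. Its arguments: {"type":"object","properties":{"plan":{"type":"array"},"gripper":{"type":"number"}},"required":["plan"]}

```bash
mkdir -p pics; ls
python3 - <<'E'
from plant import bot
import cv2, numpy as np, pickle
s=bot.sense(); print({k:np.round(v,3) for k,v in s.items()})
ims=[]
for n in ["scene","side"]:
    f=bot.grab_frame(n); print(n,f["vertical_fov"],f["cx"],f["cy"],np.round(f["world_to_cam"],3).tolist(), [k for k in f])
    pickle.dump(f,open(f"pics/{n}0.pkl","wb")); cv2.imwrite(f"pics/{n}0.png",f["pixels"][:,:,::-1])
E
```

```text
pics
{'t': np.float64(0.0), 'joints': array([62.069, 17.862,  0.801, 86.694, -0.252, 75.586, -1.558]), 'qd': array([ 0.096, -0.034,  0.119,  0.008, -0.113,  0.04 , -0.002]), 'effort': array([ 0.0000e+00, -3.7992e+01,  1.4600e-01, -2.3059e+01,  1.2000e-02,
        1.4000e-02, -0.0000e+00]), 'ee_pos': array([ 0.237, -0.496,  0.23 ]), 'ee_rot': array([-1.7986e+02,  6.0000e-03,  2.5548e+01]), 'ft_force': array([ 0.568, -0.528, -0.522]), 'wrist_torque': array([ 0.008, -0.01 , -0.026]), 'grasp_force': np.float64(0.0), 'gripper_width': np.float64(0.085)}
scene 44.051601645716346 317.93724221405427 244.46087136434681 [[-0.685, -0.729, -0.014, 0.324], [0.417, -0.408, 0.812, -0.391], [-0.598, 0.55, 0.583, -0.891], [0.0, 0.0, 0.0, 1.0]] ['pixels', 'vertical_fov', 'cx', 'cy', 'world_to_cam']
side 51.50471241578782 314.2700838362735 231.14779529489536 [[0.974, -0.227, -0.008, -0.612], [0.15, 0.617, 0.773, -0.096], [-0.17, -0.754, 0.635, -1.235], [0.0, 0.0, 0.0, 1.0]] ['pixels', 'vertical_fov', 'cx', 'cy', 'world_to_cam']
```

View pics/scene0.png

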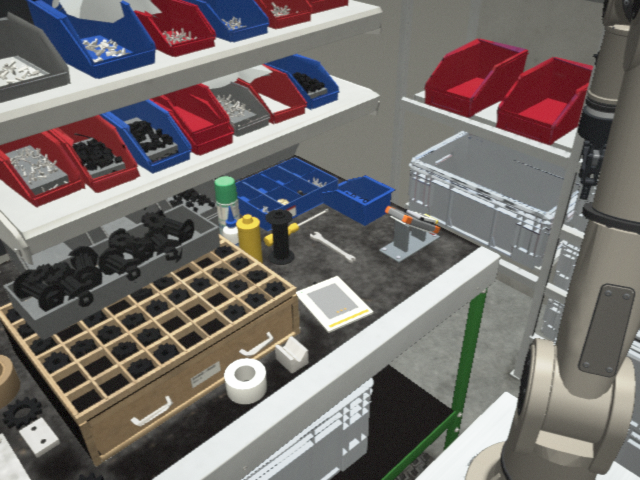

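View pics/side0.png

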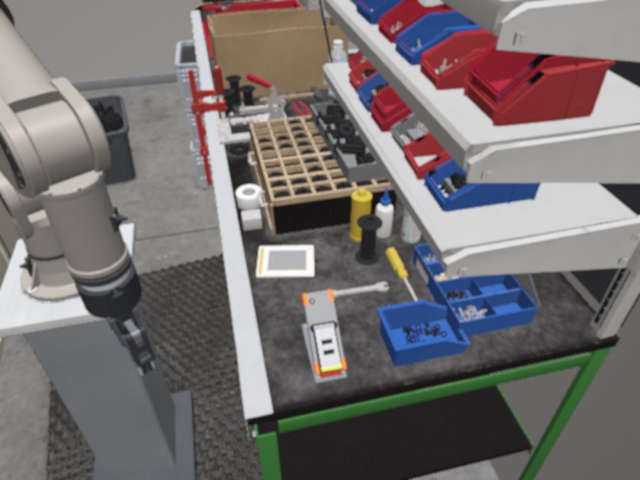

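```bash
cat > h.py <<'E'
import numpy as np, cv2, pickle
def load(n): return pickle.load(open(f"pics/{n}.pkl","rb"))
def K(f):
    fl=240/np.tan(np.radians(f["vertical_fov"])/2); return np.array([[fl,0,f["cx"]],[0,fl,f["cy"]],[0,0,1]])
def ray(f,u,v):
    M=np.array(f["world_to_cam"]); d=np.linalg.inv(K(f))@[u,v,1]; d=d*[1,-1,-1]
    d=M[:3,:3].T@d; return -M[:3,:3].T@M[:3,3], d/np.linalg.norm(d)
def onz(f,u,v,z):
    o,d=ray(f,u,v); return o+d*(z-o[2])/d[2]
def tri(fa,a,fb,b):
    o1,d1=ray(fa,*a); o2,d2=ray(fb,*b)
    t=np.linalg.lstsq(np.c_[d1,-d2],o2-o1,rcond=None)[0]
    p,q=o1+t[0]*d1,o2+t[1]*d2; return (p+q)/2,np.linalg.norm(p-q)
def proj(f,p):
    M=np.array(f["world_to_cam"]); c=(M[:3,:3]@np.asarray(p).T).T+M[:3,3]; c=c*[1,-1,-1]
    q=(K(f)@c.T).T; return q[...,:2]/q[...,2:]
E
python3 - <<'E'
from h import *
a=load("scene0"); b=load("side0")
A=cv2.resize(a["pixels"][190:270,370:450],None,fx=5,fy=5,interpolation=cv2.INTER_CUBIC)
B=cv2.resize(b["pixels"][280:390,285:365],None,fx=5,fy=5,interpolation=cv2.INTER_CUBIC)
c=np.zeros((550,800,3),np.uint8); c[:400,:400]=A; c[:550,400:]=B
cv2.imwrite("pics/crop0.png",c[:,:,::-1])
# pad
for n,f,bx in [("scene",a,(290,370,270,335)),("side",b,(250,320,238,282))]:
    im=f["pixels"][bx[2]:bx[3],bx[0]:bx[1]]; h=cv2.cvtColor(im,cv2.COLOR_RGB2HSV)
    y=cv2.inRange(h,(20,110,120),(36,255,255)); w=cv2.inRange(h,(0,0,130),(180,255,255))
    k=cv2.morphologyEx(w,cv2.MORPH_OPEN,np.ones((3,3)))
    cs,_=cv2.findContours(k,cv2.RETR_EXTERNAL,cv2.CHAIN_APPROX_NONE); c=max(cs,key=cv2.contourArea)
    hull=cv2.convexHull(c); q=cv2.approxPolyDP(hull,4,True)[:,0]+[bx[0],bx[2]]
    print(n,"pad corners",[(p.tolist(),onz(f,*p,.008)[:2].round(4).tolist()) for p in q])
    v,u=np.nonzero(y); print("yellow",len(u),onz(f,u.mean()+bx[0],v.mean()+bx[2],.008).round(4))
E
```

```text
scene pad corners [([338, 276], [0.5872, -0.1685]), ([369, 307], [0.4682, -0.142]), ([369, 314], [0.4534, -0.1261]), ([327, 331], [0.4778, -0.0289]), ([292, 294], [0.6124, -0.0536])]
yellow 85 [ 0.475  -0.0864  0.008 ]
side pad corners [([314, 246], [0.6126, -0.0646]), ([313, 276], [0.5853, -0.1712]), ([256, 277], [0.451, -0.1424]), ([260, 245], [0.4773, -0.0278])]
yellow 17 [ 0.4698 -0.0909  0.008 ]
```

View pics/crop0.png

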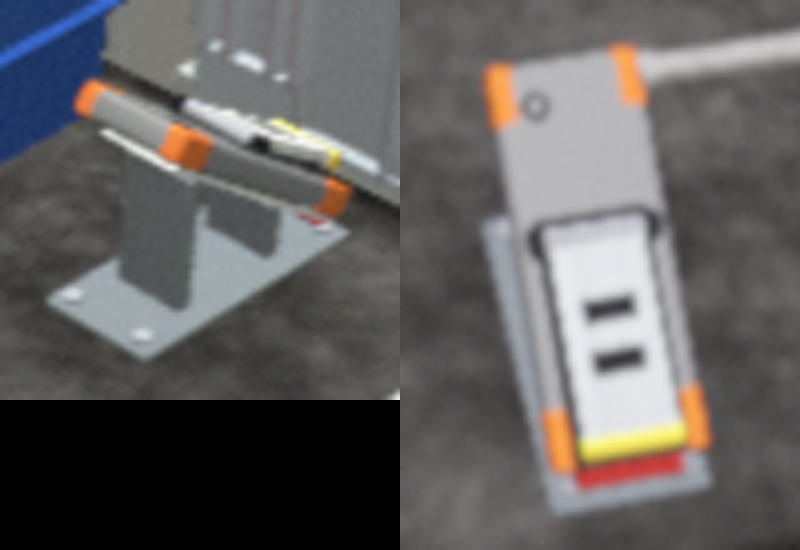

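Run:
```python
from h import *
a=load("scene0"); b=load("side0")
S=lambda u,v:(370+u/5,190+v/5)
D=lambda u,v:(285+(u-400)/5,280+v/5)
P=[onz(a,*S(*c),.006) for c in [(48,300),(148,360),(350,233)]]
Q=[onz(b,*D(*c),.006) for c in [(555,515),(712,485),(483,225)]]
print("base scene",np.round(P,4).tolist()); print("base side",np.round(Q,4).tolist())
print(np.linalg.norm(P[1]-P[0]),np.linalg.norm(P[2]-P[1]))
for n,s,d in [("foot lowx",(338,157),(582,447)),("foot highx",(274,124),(687,433)),("top lowx",(172,128),(485,67)),("top lowx b",(188,122),(490,65)),("top highx",(95,80),(632,45)),("bot lowx",(340,183),(555,470))]:
    print(n,*tri(a,S(*s),b,D(*d)))
```

```text
base scene [[0.59, -0.3107, 0.006], [0.5263, -0.3087, 0.006], [0.5241, -0.4577, 0.006]]
base side [[0.5247, -0.4603, 0.006], [0.5882, -0.4614, 0.006], [0.5274, -0.3114, 0.006]]
0.06376246362783716 0.14894292200932457
foot lowx [ 0.53632205 -0.45823762  0.04431096] 0.0007557015072652194
foot highx [ 0.57736046 -0.4607428   0.04329174] 0.0007703713972100529
top lowx [ 0.53139857 -0.32435537  0.1215417 ] 0.007870526768987838
top lowx b [ 0.53005835 -0.32936034  0.12519473] 0.0016391554420884635
top highx [ 0.5872897  -0.33054343  0.12233931] 0.0018025732294290858
bot lowx [ 0.52857699 -0.45597828  0.03205155] 0.00673376453231122
```

The scene shows the terminal on the rest at about (0.557, −0.385), leaning up toward +y. The pad is at about (0.532, −0.100), and the kickstand foot is at about (0.557, −0.46, 0.044). Next I'll move above it and look with the wrist camera.

send_rows:
  plan:
    - [[0,0,-0.014,9.2],[0,0,-0.014,9.2],[0,0,-0.014,9.2],[0,0,-0.014,9.2],[0,0,-0.014,9.2],[0,0,0,9.2],[0,0,0,9.25],[0.003,0.032,0,0],[0.003,0.032,0,0],[0.003,0.032,0,0],[0.003,0.032,0,0],[0.003,0.032,0,0],[0.003,0.032,0,0],[0.003,0.032,0,0],[0.003,0.032,0,0],[0.003,0.032,0,0],[0.003,0.032,0,0],[0,0,0,0],[0,0,0,0]]
  gripper: 1

```text
t: 2.48
ee_pos: [0.0601, -0.7637, 0.3006]
ee_rot: [-179.9, 0.0, -38.9]
ft_force: [-0.4, -0.1, 0.8]
gripper_width: 0.0854
grasp_force: 0.0
```

Run:
```python
from plant import bot
from h import *
s=bot.sense(); print(s["t"],s["ee_pos"].round(4),s["ee_rot"].round(2),s["joints"].round(1))
f=bot.grab_frame("wrist"); pickle.dump(f,open("pics/w1.pkl","wb")); cv2.imwrite("pics/w1.png",f["pixels"][:,:,::-1])
print(f["vertical_fov"],f["cx"],f["cy"])
a=load("scene0"); b=load("side0")
print("wrench",onz(a,312,235,.004),onz(a,352,260,.004)); print("rail",onz(a,210,475,0),onz(a,480,265,0))
print("vb",onz(a,280,360,.0),"labels",onz(a,245,395,0),"core",onz(a,283,258,0))
```

```text
2.475 [ 0.0601 -0.7637  0.3006] [-1.799e+02  2.000e-02 -3.888e+01] [ 81.1  50.4  14.2  24.4 -11.4 105.9 -41.8]
68.48607319639977 316.3992562225333 240.57497863312045
wrench [ 0.75070276 -0.24016294  0.004     ] [ 0.61022707 -0.23744352  0.004     ]
rail [3.78577889e-01 3.23891755e-01 1.11022302e-16] [ 0.39457899 -0.43868933  0.        ]
vb [ 4.89360310e-01  8.50426983e-02 -1.11022302e-16] labels [0.46815584 0.18555069 0.        ] core [ 0.73297347 -0.13038077  0.        ]
```

View pics/w1.png

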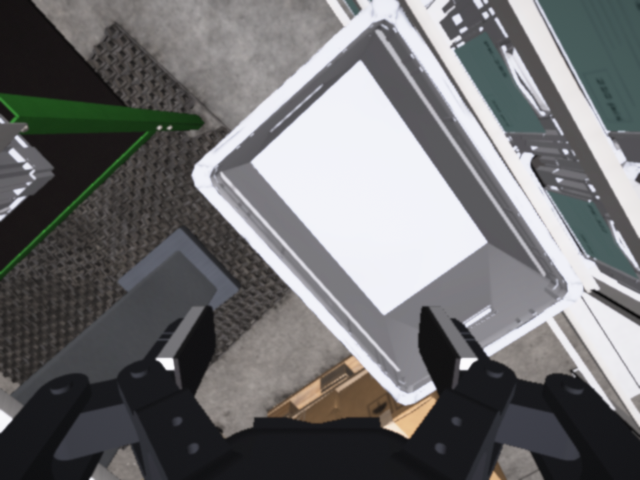

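The wrist view shows only the floor bin, because a positive turn about the downward tool z lowers the world yaw. I'll turn back to world yaw +90, where tool x is world +y and tool y is world +x.

send_rows:
  plan:
    - [[0,0,0,-10.7],[0,0,0,-10.7],[0,0,0,-10.7],[0,0,0,-10.7],[0,0,0,-10.7],[0,0,0,-10.7],[0,0,0,-10.7],[0,0,0,-10.7],[0,0,0,-10.7],[0,0,0,-10.7],[0,0,0,-10.7],[0,0,0,-10.7],[0,0,0,-0.5],[0,0,0,0]]

```text
t: 4.28
ee_pos: [0.0605, -0.7636, 0.3026]
ee_rot: [180.0, 0.1, 89.9]
ft_force: [-0.6, 0.1, -0.3]
gripper_width: 0.0853
grasp_force: 0.0
```

send_rows:
  plan:
    - [[0.025,0.041,0,0],[0.025,0.041,0,0],[0.025,0.041,0,0],[0.025,0.041,0,0],[0.025,0.041,0,0],[0.025,0.041,0,0],[0.025,0.041,0,0],[0.025,0.041,0,0],[0.025,0.041,0,0],[0.025,0.041,0,0],[0.025,0.041,0,0],[0.025,0.041,0,0],[0,0,0,0],[0,0,0,0]]

```text
t: 6.02
ee_pos: [0.5512, -0.4643, 0.3014]
ee_rot: [-179.9, 0.1, 89.9]
ft_force: [-0.8, -0.4, 0.6]
gripper_width: 0.0857
grasp_force: 0.0
```

Run:
```python
from plant import bot
from h import *
s=bot.sense(); print(s["t"],s["ee_pos"].round(4),s["ee_rot"].round(2),s["joints"].round(1))
f=bot.grab_frame("wrist"); pickle.dump(f,open("pics/w2.pkl","wb")); cv2.imwrite("pics/w2.png",f["pixels"][:,:,::-1])
```

```text
6.025 [ 0.5512 -0.4643  0.3014] [-1.7995e+02  6.0000e-02  8.9940e+01] [40.6 40.4 -4.8 41.9  3.2 97.8 37.3]
```

View pics/w2.png

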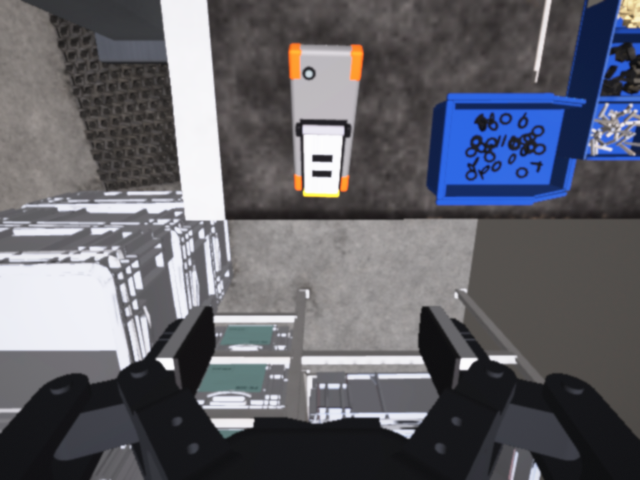

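Run:
```python
from h import *
f=load("w2"); im=f["pixels"]; h=cv2.cvtColor(im,cv2.COLOR_RGB2HSV)
print("cam",ray(f,0,0)[0])
ye=cv2.inRange(h,(24,120,120),(36,255,255)); o=cv2.inRange(h,(5,150,150),(18,255,255))
for n,m,reg in [("y",ye,(280,370,170,210)),("o",o,(280,370,30,210))]:
    M=np.zeros_like(m); M[reg[2]:reg[3],reg[0]:reg[1]]=m[reg[2]:reg[3],reg[0]:reg[1]]
    k,lab,st,c=cv2.connectedComponentsWithStats(M)
    for i in range(1,k):
        if st[i,4]<15: continue
        x,y,w,hh,a=st[i]; print(n,st[i],c[i].round(1))
        zs=.0437 if n=="y" else (.1215 if y<100 else .0293)
        for u,v in [(x-.5,y-.5),(x+w-.5,y-.5),(x-.5,y+hh-.5),(x+w-.5,y+hh-.5),tuple(c[i])]: print("  ",onz(f,u,v,zs).round(4))
print("bench edge",onz(f,400,217,0))
```

```text
cam [ 0.55232266 -0.38582777  0.44377274]
y [302 190  38   8 121] [321.1 194.6]
   [ 0.5348 -0.4537  0.0437]
   [ 0.578  -0.4538  0.0437]
   [ 0.5346 -0.4629  0.0437]
   [ 0.5782 -0.463   0.0437]
   [ 0.5571 -0.4596  0.0437]
o [288  43  13  36 369] [293.6  60.4]
   [ 0.5287 -0.3205  0.1215]
   [ 0.5392 -0.3205  0.1215]
   [ 0.5279 -0.3473  0.1215]
   [ 0.5388 -0.3473  0.1215]
   [ 0.5334 -0.3336  0.1215]
o [351  44  13  37 377] [356.7  61.5]
   [ 0.5799 -0.3214  0.1215]
   [ 0.5905 -0.3214  0.1215]
   [ 0.5807 -0.3489  0.1215]
   [ 0.5915 -0.349   0.1215]
   [ 0.5854 -0.3346  0.1215]
o [294 175   8  16 112] [297.5 182.8]
   [ 0.5251 -0.4386  0.0293]
   [ 0.5344 -0.4386  0.0293]
   [ 0.5247 -0.4573  0.0293]
   [ 0.5341 -0.4573  0.0293]
   [ 0.5295 -0.4482  0.0293]
o [340 176   9  16 118] [344.  183.9]
   [ 0.5787 -0.4399  0.0293]
   [ 0.5892 -0.4399  0.0293]
   [ 0.579  -0.4586  0.0293]
   [ 0.5896 -0.4586  0.0293]
   [ 0.5841 -0.4496  0.0293]
bench edge [ 0.65976295 -0.49715367  0.        ]
```

The wrist view shows the yellow foot at (321,195), the orange top corners at (289–362, 45) and the bottom corners at (294–349, 183). This gives a foot position of (0.557, −0.459, 0.044), a terminal yaw of 89° and a width of 62 mm, all matching the given sizes. I'll descend to pinch the foot bar.

send_rows:
  plan:
    - [[0,0.005,0.03,1],[0,0,0.04,0],[0,0,0.04,0],[0,0,0.04,0],[0,0,0.04,0],[0,0,0.03,0],[0,0,0.015,0],[0,0,0,0],[0,0,0,0]]
  gripper: 0.15

```text
t: 7.2
ee_pos: [0.5574, -0.4653, 0.0684]
ee_rot: [179.8, 0.1, 89.0]
ft_force: [-0.0, 0.8, -0.4]
gripper_width: 0.0495
grasp_force: 0.0
```

Run:
```python
from plant import bot
from h import *
s=bot.sense(); print(s["t"],s["ee_pos"].round(4),s["ee_rot"].round(2),s["gripper_width"])
f=bot.grab_frame("wrist"); g=bot.grab_frame("side"); q=bot.grab_frame("scene")
c=np.zeros((480,800,3),np.uint8); c[:,:]=0
c[:400,:400]=cv2.resize(f["pixels"][140:440,170:470],(400,400)); c[:400,400:]=cv2.resize(q["pixels"][170:270,360:460],(400,400),interpolation=cv2.INTER_CUBIC)
cv2.imwrite("pics/c3.png",c[:400,:,::-1])
```

```text
7.2 [ 0.5574 -0.4653  0.0684] [1.7984e+02 1.3000e-01 8.8950e+01] 0.049500505309699606
```

View pics/c3.png

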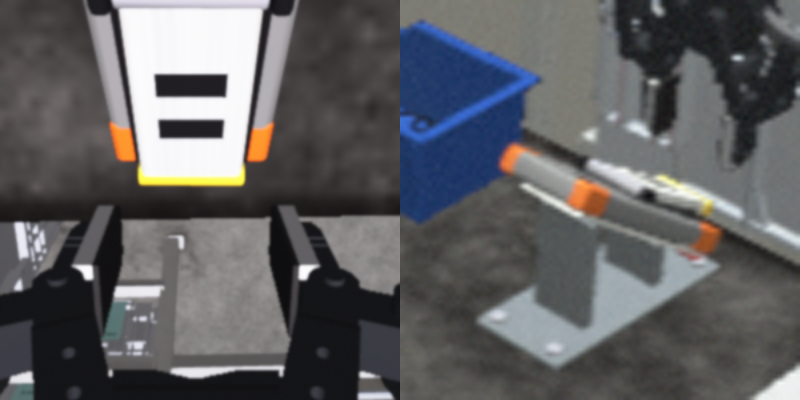

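The left crop shows the fingers centred on the yellow bar (bar at 191,181, fingers at 106 and 275). Next I'll go down and pinch lightly.

send_rows:
  plan:
    - [[0.003,0,0.015,0],[0,0,0.014,0],[0,0,0,0]]

```text
t: 7.72
ee_pos: [0.555, -0.4597, 0.0342]
ee_rot: [-179.7, -0.2, 89.0]
ft_force: [0.3, -0.1, -0.0]
gripper_width: 0.0489
grasp_force: 0.0
```

send_rows:
  plan:
    - [[0,0,0,0],[0,0,0,0],[0,0,0,0],[0,0,0,0]]
  gripper: -0.08

```text
t: 8.22
ee_pos: [0.556, -0.4614, 0.0373]
ee_rot: [-179.9, 0.0, 89.0]
ft_force: [-2.1, -0.4, -0.8]
gripper_width: 0.0396
grasp_force: 11.0
```

send_rows:
  plan:
    - [[-0.003,0,-0.006,0],[-0.003,0,-0.006,0],[-0.002,0,-0.0065,0],[-0.0015,0,-0.0065,0],[-0.001,0,-0.007,0],[-0.0005,0,-0.007,0],[0,0,-0.006,0],[0,0,0,0],[0,0,0,0]]

```text
t: 9.35
ee_pos: [0.557, -0.4721, 0.0827]
ee_rot: [179.9, 0.0, 89.0]
ft_force: [-1.7, 0.4, -0.5]
gripper_width: 0.04
grasp_force: 10.7
```

send_rows:
  plan:
    - [[0,0,-0.003,0],[0,0,-0.003,0],[0,0,-0.002,0],[0,0,0,0],[0,0,0,0]]

```text
t: 9.98
ee_pos: [0.5569, -0.4714, 0.0904]
ee_rot: [180.0, -0.1, 89.0]
ft_force: [-0.2, 1.1, -0.7]
gripper_width: 0.0394
grasp_force: 10.6
```

```bash
cat >> h.py <<'E'
def foot(n="wrist",reg=None,z=.09):
    from plant import bot
    f=bot.grab_frame(n); h=cv2.cvtColor(f["pixels"],cv2.COLOR_RGB2HSV)
    m=cv2.inRange(h,(24,120,120),(36,255,255))
    if reg: M=np.zeros_like(m); M[reg[2]:reg[3],reg[0]:reg[1]]=m[reg[2]:reg[3],reg[0]:reg[1]]; m=M
    return f,m
E
python3 - <<'E'
from plant import bot
from h import *
f,m=foot("side",(300,360,330,390)); g,n=foot("scene",(380,460,190,250))
a=[np.nonzero(x)[::-1] for x in (m,n)]
p=[(x[0].mean(),x[1].mean(),len(x[0])) for x in a]; print(p)
if min(p[0][2],p[1][2])>5: print(tri(f,p[0][:2],g,p[1][:2]))
c=np.zeros((400,800,3),np.uint8)
c[:,:400]=cv2.resize(f["pixels"][290:390,280:380],(400,400),interpolation=cv2.INTER_CUBIC); c[:,400:]=cv2.resize(g["pixels"][170:270,360:460],(400,400),interpolation=cv2.INTER_CUBIC)
cv2.imwrite("pics/c4.png",c[:,:,::-1])
E
```

```text
[(np.float64(335.0470588235294), np.float64(355.61176470588236), 85), (np.float64(433.52941176470586), np.float64(195.1764705882353), 17)]
(array([ 0.56165629, -0.47089739,  0.09977836]), np.float64(0.0077674838875006645))
```

View pics/c4.png

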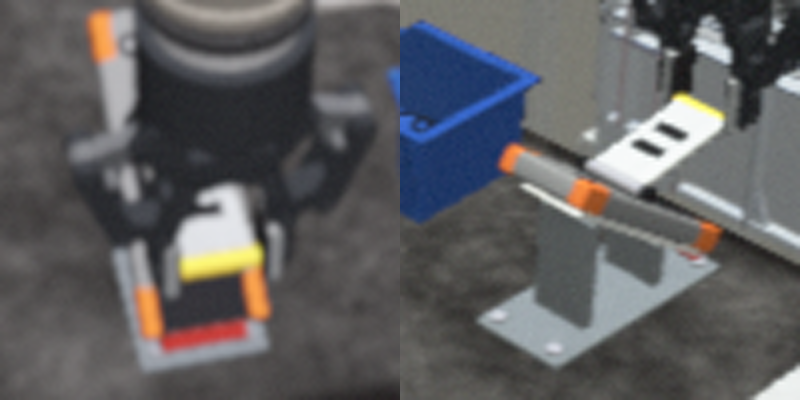

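The crops show the leg swung well up with the bar still held, and the terminal hasn't moved. I'll nudge it further to make sure it reaches the stop.

send_rows:
  plan:
    - [[0.0005,0,-0.0015,0],[0.0005,0,-0.0015,0],[0,0,0,0],[0,0,0,0]]

```text
t: 10.58
ee_pos: [0.5563, -0.4713, 0.0932]
ee_rot: [-180.0, 0.0, 89.0]
ft_force: [0.1, 1.6, -2.3]
gripper_width: 0.0397
grasp_force: 10.5
```

send_rows:
  plan:
    - [[0.0005,0,-0.0015,0],[0.0005,0,-0.0015,0],[0,0,0,0],[0,0,0,0]]

```text
t: 11.08
ee_pos: [0.5562, -0.4712, 0.0966]
ee_rot: [180.0, 0.1, 89.0]
ft_force: [-0.1, -1.0, -2.5]
gripper_width: 0.0393
grasp_force: 10.5
```

send_rows:
  plan:
    - [[0,0,0.002,0],[0,0,0.002,0],[0,0,0,0]]

```text
t: 11.45
ee_pos: [0.5562, -0.4712, 0.0923]
ee_rot: [-180.0, 0.1, 89.0]
ft_force: [-0.8, -3.7, -2.5]
gripper_width: 0.0392
grasp_force: 10.5
```

send_rows:
  plan:
    - [[0,0,0,0],[0,0,0,0],[0,0,-0.01,0],[0,0,-0.02,0],[0,0,-0.03,0],[0,0,-0.03,0],[0,0,0,0]]
  gripper: 0.2

```text
t: 12.32
ee_pos: [0.5586, -0.4712, 0.1873]
ee_rot: [179.6, 0.3, 89.0]
ft_force: [0.5, -0.0, 0.2]
gripper_width: 0.0509
grasp_force: 0.0
```

send_rows:
  plan:
    - [[0.03,0.001,0,0],[0.03,0.001,0,0],[0.03,0.001,0,0],[0.03,0,0,0],[0.001,0,0,0],[0,0,0,0],[0,0,0,0]]
  gripper: 1

```text
t: 13.2
ee_pos: [0.5608, -0.3512, 0.1819]
ee_rot: [-180.0, 0.1, 88.9]
ft_force: [-0.0, -0.6, 0.7]
gripper_width: 0.0858
grasp_force: 0.0
```

Run:
```python
from plant import bot
from h import *
s=bot.sense(); print(s["t"],s["ee_pos"].round(4),s["ee_rot"].round(2),s["joints"].round(1))
f,m=foot("side",(300,360,330,390)); g,n=foot("scene",(380,460,190,250))
a=[np.nonzero(x)[::-1] for x in (m,n)]
p=[(x[0].mean(),x[1].mean(),len(x[0])) for x in a]; print(p)
print(tri(f,p[0][:2],g,p[1][:2]))
```

```text
13.2 [ 0.5608 -0.3512  0.1819] [-1.7995e+02  6.0000e-02  8.8850e+01] [34.3 32.9 -6.3 71.1  3.6 76.2 27. ]
[(np.float64(333.050505050505), np.float64(355.42424242424244), 99), (np.float64(436.8333333333333), np.float64(196.55555555555554), 18)]
(array([ 0.5554012 , -0.47162547,  0.10014288]), np.float64(0.0019923676548899935))
```

The foot measures z≈0.10, y≈−0.471, which matches the fully open stop. Next I'll descend on the upper part of the terminal.

send_rows:
  plan:
    - [[0.001,-0.0015,0.03,0],[0,0,0.03,0],[0,0,0.025,0],[0,0,0.015,0],[0,0,0.009,0],[0,0,0,0]]

```text
t: 14.05
ee_pos: [0.56, -0.3483, 0.0731]
ee_rot: [-180.0, -0.0, 89.0]
ft_force: [-0.3, 0.3, -0.0]
gripper_width: 0.0854
grasp_force: 0.0
```

send_rows:
  plan:
    - [[0,0,0,0],[0,0,0,0],[0,0,0,0],[0,0,0,0]]
  gripper: 0.45

```text
t: 14.55
ee_pos: [0.5603, -0.3485, 0.0745]
ee_rot: [180.0, 0.0, 89.0]
ft_force: [-2.1, 1.1, 6.4]
gripper_width: 0.0621
grasp_force: 9.3
```

send_rows:
  plan:
    - [[0,0,-0.005,0],[0,0,-0.01,0],[0,0,-0.01,0],[0,0,-0.01,0],[0,0,-0.01,0],[0,0,0,0],[0,0,0,0]]

```text
t: 15.42
ee_pos: [0.5608, -0.3477, 0.1186]
ee_rot: [179.9, -0.0, 89.0]
ft_force: [0.2, 0.1, -2.4]
gripper_width: 0.0619
grasp_force: 3.3
```

```bash
cat >> h.py <<'E'
def obs(tag,rs=(260,420,240,400),rc=(330,490,130,290)):
    from plant import bot
    f,m=foot("side",rs); g,n=foot("scene",rc)
    p=[(np.nonzero(x)[1].mean(),np.nonzero(x)[0].mean(),int((x>0).sum())) for x in (m,n) ] if m.any() and n.any() else None
    s=bot.sense(); print(s["t"],"tcp",s["ee_pos"].round(4),"ft",s["ft_force"].round(1),"tq",s["wrist_torque"].round(2),"w",s["gripper_width"].round(4),s["grasp_force"].round(1))
    if p: print("foot",p,*tri(f,p[0][:2],g,p[1][:2]))
    c=np.zeros((400,800,3),np.uint8)
    for i,(im,r) in enumerate(((f["pixels"],rs),(g["pixels"],rc))): c[:,i*400:i*400+400]=cv2.resize(im[r[2]:r[3],r[0]:r[1]],(400,400),interpolation=cv2.INTER_CUBIC)
    cv2.imwrite(f"pics/{tag}.png",c[:,:,::-1])
E
python3 -c "
from h import *
obs('c5')"
```

```text
Traceback (most recent call last):
  File "h.py", line 27, in obs
    s=bot.sense(); print(s["t"],"tcp",s["ee_pos"].round(4),"ft",s["ft_force"].round(1),"tq",s["wrist_torque"].round(2),"w",s["gripper_width"].round(4),s["grasp_force"].round(1))
                                                                                                                           ^^^^^^^^^^^^^^^^^^^^^^^^
AttributeError: 'float' object has no attribute 'round'
```

```bash
sed -i 's/s\["gripper_width"\].round(4),s\["grasp_force"\].round(1)/round(s["gripper_width"],4),round(s["grasp_force"],1)/' h.py
python3 -c "
from h import *
obs('c5')"
```

```text
15.625 tcp [ 0.5604 -0.3479  0.1181] ft [ 0.9 -0.7 -1.7] tq [-0.12 -0.19  0.05] w 0.062 3.3
foot [(np.float64(378.1965811965812), np.float64(285.15954415954417), 351), (np.float64(439.3333333333333), np.float64(196.33333333333334), 6)] [ 0.59176728 -0.42749964  0.16232673] 0.14788947095844554
```

View pics/c5.png

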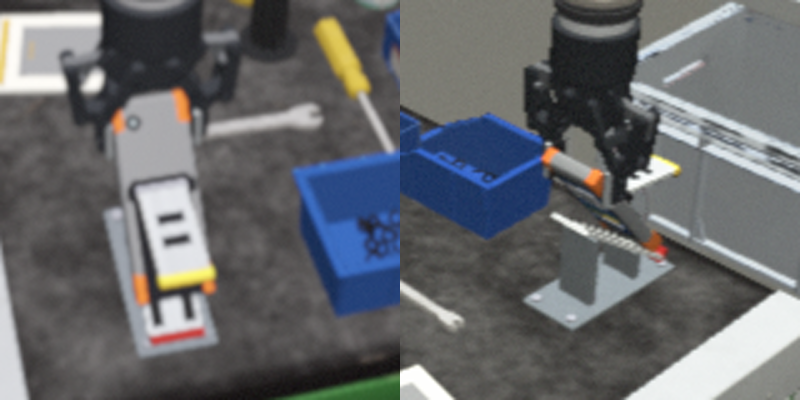

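The crops show the terminal tilting in the light grip: its top is raised with the gripper, and its bottom is still on the strip near the lip. Moving in −y will push the bottom against the lip and turn the terminal upright.

send_rows:
  plan:
    - [[-0.008,0,0,0],[-0.01,0,0,0],[-0.01,0,-0.001,0],[-0.01,0,-0.001,0],[0,0,0,0]]

```text
t: 16.25
ee_pos: [0.559, -0.3883, 0.1203]
ee_rot: [180.0, 0.1, 88.9]
ft_force: [0.7, -1.2, -3.8]
gripper_width: 0.0623
grasp_force: 3.1
```

```bash
cat > loc.py <<'E'
# orange corner blobs in side & scene near the arm, with pixel boxes
from h import *
from plant import bot
def blobs(n,reg,lo=(4,150,110),hi=(18,255,255)):
    f=bot.grab_frame(n); h=cv2.cvtColor(f["pixels"],cv2.COLOR_RGB2HSV); m=cv2.inRange(h,lo,hi)
    M=np.zeros_like(m); M[reg[2]:reg[3],reg[0]:reg[1]]=m[reg[2]:reg[3],reg[0]:reg[1]]
    k,lab,st,c=cv2.connectedComponentsWithStats(M)
    return f,[(st[i].tolist(),c[i].round(1).tolist()) for i in range(1,k) if st[i,4]>8]
if __name__=="__main__":
    for n,r in (("side",(290,365,240,400)),("scene",(380,470,130,290))):
        for nm,lo,hi in (("orange",(7,150,110),(18,255,255)),("yellow",(24,120,110),(36,255,255)),("red",(0,150,90),(4,255,255))):
            print(n,nm,blobs(n,r,lo,hi)[1])
    s=bot.sense(); print(s["ee_pos"].round(4),s["ft_force"].round(1),round(s["grasp_force"],1),s["wrist_torque"].round(2))
E
python3 loc.py
```

```text
side orange [([335, 290, 6, 14, 56], [337.7, 296.4]), ([309, 299, 4, 9, 24], [310.5, 303.1]), ([316, 365, 6, 10, 46], [318.4, 369.3])]
side yellow [([326, 368, 24, 8, 71], [337.8, 372.2])]
side red [([321, 374, 5, 3, 11], [322.7, 375.0])]
scene orange [([399, 182, 6, 7, 19], [401.3, 184.9]), ([416, 191, 7, 11, 43], [419.7, 195.4]), ([433, 225, 6, 7, 27], [435.8, 228.2])]
scene yellow []
scene red []
[ 0.5592 -0.3858  0.1201] [-0.3 -1.5 -2.9] 3.1 [-0.22  0.06 -0.02]
```

Run:
```python
from h import *
a=load("scene0"); b=load("side0")
B,e1=tri(a,(435.8,228.2),b,(318.4,369.3)); T,e2=tri(a,(419.7,195.4),b,(310.5,303.1)); print(B,e1,T,e2)
d=T-B; print(np.linalg.norm(d),np.degrees(np.arctan2(d[2],d[1])))
```

```text
[ 0.53256523 -0.4479823   0.03130345] 8.018898426506959e-05 [ 0.53627021 -0.37910212  0.14908595] 0.0061579463548643186
0.13649513734200322 59.68054755404106
```

Elevation is now about 60° with the bottom on the lip. I'll continue the arc to about 95°.

send_rows:
  plan:
    - [[-0.0095,0,-0.004,0],[-0.0095,0,-0.004,0],[-0.0095,0,-0.003,0],[-0.0095,0,-0.003,0],[-0.0095,0,-0.001,0],[-0.0095,0,-0.001,0],[-0.0095,0,0,0],[-0.0095,0,0,0],[0,0,0,0],[0,0,0,0]]

```text
t: 17.8
ee_pos: [0.5584, -0.4624, 0.1364]
ee_rot: [180.0, 0.0, 89.0]
ft_force: [0.1, 0.1, 3.5]
gripper_width: 0.0618
grasp_force: 4.3
```

```bash
python3 loc.py
```

```text
side orange [([345, 312, 7, 15, 59], [348.4, 319.6]), ([318, 323, 4, 9, 24], [320.0, 327.6]), ([317, 371, 5, 5, 20], [319.4, 372.8])]
side yellow [([329, 391, 25, 7, 72], [341.0, 394.5])]
side red []
scene orange [([423, 162, 6, 10, 24], [424.5, 165.8]), ([440, 171, 7, 11, 44], [442.5, 175.6]), ([417, 215, 3, 7, 17], [417.9, 217.8]), ([433, 223, 7, 8, 45], [436.4, 226.4])]
scene yellow []
scene red [([422, 224, 12, 7, 12], [427.5, 227.1])]
[ 0.5584 -0.4619  0.1363] [ 0.7 -0.6  3.1] 4.3 [-0.09 -0.03 -0.01]
```

The bottom stayed on the lip and the terminal is now just past vertical. I'll grip it firmly, lift it, carry it to the bare bench and turn it.

send_rows:
  plan:
    - [[0,0,0,0],[0,0,0,0],[0,0,0,0],[0,0,-0.005,0],[0,0,-0.015,0],[0,0,-0.03,0],[0,0,-0.03,0],[0,0,-0.03,0],[0,0,0,0]]
  gripper: 0.2

```text
t: 19.23
ee_pos: [0.5593, -0.4631, 0.2495]
ee_rot: [179.7, 0.2, 89.0]
ft_force: [-0.2, 0.1, -3.7]
gripper_width: 0.0611
grasp_force: 66.5
```

Run:
```python
from h import *
from loc import blobs
from plant import bot
for n,r in (("side",(290,385,200,400)),("scene",(380,500,90,290))):
    print(n,blobs(n,r,(7,150,110),(18,255,255))[1], blobs(n,r,(24,120,110),(36,255,255))[1])
s=bot.sense(); print(s["ee_pos"].round(4),s["ft_force"].round(1),round(s["grasp_force"],1))
# pad refine
for n,bx in (("scene0",(280,385,265,340)),("side0",(245,325,235,285))):
    f=load(n); im=f["pixels"][bx[2]:bx[3],bx[0]:bx[1]]; h=cv2.cvtColor(im,cv2.COLOR_RGB2HSV)
    m=cv2.inRange(h,(0,0,150),(180,255,255)); k,lab,st,c=cv2.connectedComponentsWithStats(m)
    i=1+np.argmax(st[1:,4]); v,u=np.nonzero(lab==i); P=np.array([onz(f,a+bx[0],b+bx[2],.008)[:2] for a,b in zip(u,v)]).astype(np.float32)
    (c,wh,an)=cv2.minAreaRect(P*1000); print(n,c,wh,an)
```

```text
side [([348, 266, 7, 16, 76], [351.6, 273.4]), ([319, 276, 4, 12, 35], [320.8, 281.2]), ([317, 332, 6, 8, 35], [319.4, 335.6])] [([363, 200, 8, 13, 51], [366.2, 205.9]), ([332, 353, 24, 8, 61], [344.6, 357.0])]
scene [([427, 119, 6, 10, 24], [429.1, 122.8]), ([446, 127, 6, 12, 48], [447.9, 132.2]), ([422, 177, 2, 7, 11], [422.5, 179.8]), ([439, 184, 6, 8, 43], [441.3, 187.4])] []
[ 0.5571 -0.4614  0.2435] [-0.3  0.2 -5.2] 66.4
scene0 (533.3621215820312, -95.74555206298828) (119.28189086914062, 145.1688690185547) 77.6883544921875
side0 (531.16943359375, -99.70631408691406) (119.52715301513672, 145.09938049316406) 78.63726043701172
```

The terminal is held firmly at 66 N. The pad yaw is about −11.8°, with its centre at (0.532, −0.099). Now I'll transfer to the bench and turn.

send_rows:
  plan:
    - [[0.02,-0.008,0,0],[0.036,-0.016,0,0],[0.036,-0.016,0,0],[0.036,-0.016,0,0],[0.036,-0.016,0,0],[0.036,-0.016,0,0],[0.018,-0.01,0,0],[0,0,0,-9.9],[0,0,0,-9.9],[0,0,0,-9.9],[0,0,0,-9.9],[0,0,0,-9.9],[0,0,0,-9.9],[0,0,0,-9.9],[0,0,0,-9.9],[0,0,0,0]]

```text
t: 21.42
ee_pos: [0.463, -0.2422, 0.245]
ee_rot: [180.0, -0.1, 168.1]
ft_force: [-0.5, 0.1, -4.2]
gripper_width: 0.0613
grasp_force: 67.0
```

send_rows:
  plan:
    - [[0,0,0.03,0],[0,0,0.03,0],[0,0,0.03,0],[0,0,0.02,0],[0,0,0,0],[0,0,0,0]]

```text
t: 22.18
ee_pos: [0.4645, -0.2427, 0.137]
ee_rot: [-180.0, 0.1, 168.1]
ft_force: [-0.5, -0.5, -3.1]
gripper_width: 0.0611
grasp_force: 66.8
```

Run:
```python
from h import *
from loc import blobs
from plant import bot
s=bot.sense(); print(s["ee_pos"].round(4),s["ee_rot"].round(1),s["ft_force"].round(1),round(s["grasp_force"],1))
for n,r in (("side",(230,345,180,345)),("scene",(320,430,160,330))):
    print(n,blobs(n,r,(7,150,110),(18,255,255))[1], blobs(n,r,(24,120,110),(36,255,255))[1])
f=bot.grab_frame("side"); g=bot.grab_frame("scene"); w=bot.grab_frame("wrist")
c=np.zeros((600,800,3),np.uint8)
c[:400,:400]=cv2.resize(f["pixels"][180:340,220:380],(400,400),interpolation=cv2.INTER_CUBIC); c[:400,400:]=cv2.resize(g["pixels"][160:320,300:460],(400,400),interpolation=cv2.INTER_CUBIC)
c[400:,250:517]=cv2.resize(w["pixels"],(267,200))
cv2.imwrite("pics/c6.png",c[:,:,::-1])
```

```text
[ 0.4645 -0.2427  0.137 ] [-1.800e+02  1.000e-01  1.681e+02] [-0.5 -0.5 -3.1] 66.8
side [([259, 306, 7, 7, 41], [262.1, 308.6])] [([292, 286, 4, 14, 19], [294.5, 294.0])]
scene [([417, 214, 7, 13, 31], [421.1, 219.0]), ([398, 223, 6, 13, 56], [400.3, 228.7]), ([416, 272, 2, 7, 13], [416.5, 275.2]), ([392, 279, 7, 9, 54], [395.1, 283.0])] [([330, 310, 38, 17, 70], [348.1, 317.8])]
```

View pics/c6.png

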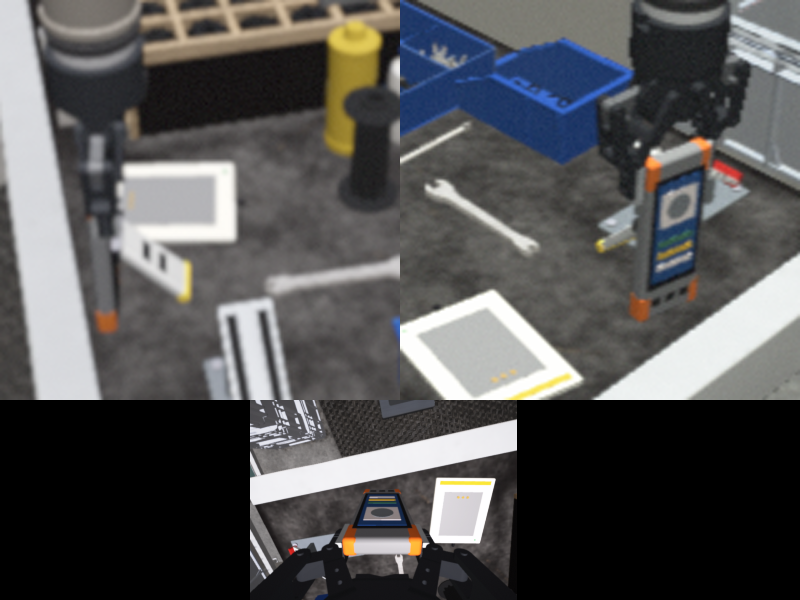

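The crops show the terminal held nearly upright with the screen facing the robot, and bare bench below it. The yellow foot is at (187,280) in the left crop. I'll lower it until the bottom edge touches.

send_rows:
  plan:
    - [[0,0,0.01,0],[0,0,0.008,0],[0,0,0.003,0],[0,0,0,0],[0,0,0,0]]

```text
t: 23.15
ee_pos: [0.4641, -0.2426, 0.1154]
ee_rot: [-180.0, 0.0, 168.2]
ft_force: [-1.1, 0.0, -2.9]
gripper_width: 0.0613
grasp_force: 67.1
```

send_rows:
  plan:
    - [[0,0,0.0015,0],[0,0,0.0015,0],[0,0,0,0]]

```text
t: 23.52
ee_pos: [0.4647, -0.2427, 0.1142]
ee_rot: [-180.0, 0.1, 168.2]
ft_force: [-1.7, 1.2, 6.1]
gripper_width: 0.0612
grasp_force: 68.3
```

send_rows:
  plan:
    - [[0,0,0,0],[0,0,0,0],[-0.0075,0,0.0007,0],[-0.0075,0,0.001,0],[-0.0075,0,0.0013,0],[-0.0075,0,0.0016,0],[0,0,0,0]]
  gripper: 0.44

```text
t: 24.4
ee_pos: [0.4952, -0.2491, 0.1095]
ee_rot: [-179.9, 0.2, 168.2]
ft_force: [-0.8, 0.7, 4.7]
gripper_width: 0.0616
grasp_force: 33.3
```

```bash
cat > lean.py <<'E'
from h import *
from loc import blobs
from plant import bot
import sys
s=bot.sense(); print(s["t"],s["ee_pos"].round(4),s["ee_rot"].round(1),s["ft_force"].round(1),round(s["gripper_width"],4),round(s["grasp_force"],1))
r1=eval(sys.argv[1]) if len(sys.argv)>1 else (230,345,180,345); r2=eval(sys.argv[2]) if len(sys.argv)>2 else (320,450,160,295)
for n,r in (("side",r1),("scene",r2)):
    f,b=blobs(n,r,(7,150,110),(18,255,255)); print(n,"orange",b,"yellow",blobs(n,r,(24,120,110),(36,255,255))[1])
E
python3 lean.py
```

```text
24.4 [ 0.4952 -0.2491  0.1095] [-179.9    0.2  168.2] [-0.8  0.7  4.7] 0.0616 33.3
side orange [([260, 312, 8, 7, 45], [263.5, 315.3])] yellow [([294, 308, 5, 4, 9], [296.2, 309.9])]
scene orange [([407, 218, 6, 12, 30], [410.1, 222.2]), ([388, 226, 5, 13, 50], [390.0, 231.9]), ([414, 278, 3, 9, 22], [415.2, 281.7]), ([391, 286, 8, 9, 61], [394.2, 289.9])] yellow []
```

send_rows:
  plan:
    - [[-0.0035,0,0.001,0],[-0.0035,0,0.001,0],[0,0,0,0],[0,0,0,0]]
  gripper: 0.45

```text
t: 25.1
ee_pos: [0.5025, -0.2506, 0.107]
ee_rot: [-180.0, 0.3, 168.2]
ft_force: [1.9, 0.5, 5.2]
gripper_width: 0.0621
grasp_force: 5.8
```

```bash
python3 lean.py
python3 - <<'E'
from h import *
a=load("scene0")
B=(onz(a,394.2,289.9,.008)+onz(a,415.2,281.7,.008))/2
print("bottom mid",B)
# lean of top blobs: intersect ray with vertical plane through terminal mid (normal = terminal y)
th=np.radians(168.2); out=np.array([np.cos(th),np.sin(th),0]); wy=np.array([-out[1],out[0],0])
for u,v,uu,vv in [(390,231.9,394.2,289.9),(410.1,222.2,415.2,281.7)]:
    b=onz(a,uu,vv,.008); o,d=ray(a,u,v); t=((b-o)@wy)/(d@wy); p=o+d*t-b; print("back",-p@out,"up",p[2],np.degrees(np.arctan2(-p@out,p[2])))
E
```

```text
25.1 [ 0.5025 -0.2506  0.107 ] [-180.     0.3  168.2] [1.9 0.5 5.2] 0.0621 5.8
side orange [([260, 312, 9, 7, 45], [263.7, 315.1])] yellow []
scene orange [([405, 217, 6, 12, 31], [407.8, 221.3]), ([386, 225, 5, 13, 48], [387.6, 231.0]), ([413, 277, 4, 10, 26], [414.8, 281.5]), ([391, 286, 7, 9, 58], [394.0, 289.9])] yellow []
bottom mid [ 0.46096236 -0.24922963  0.008     ]
back 0.02780207315003409 up 0.1366849325660563 11.497266590508378
back 0.03463356216893937 up 0.1382047186010581 14.068383398492939
```

send_rows:
  plan:
    - [[-0.003,0,0.001,0],[-0.003,0,0.001,0],[-0.003,0,0.001,0],[0,0,0,0],[0,0,0,0]]

```text
t: 25.92
ee_pos: [0.5108, -0.2524, 0.1036]
ee_rot: [-180.0, 0.2, 168.2]
ft_force: [3.2, -0.7, 5.0]
gripper_width: 0.0623
grasp_force: 5.8
```

```bash
python3 lean.py
```

```text
25.925 [ 0.5108 -0.2524  0.1036] [-180.     0.2  168.2] [ 3.2 -0.7  5. ] 0.0623 5.8
side orange [([260, 311, 9, 8, 47], [264.1, 314.9])] yellow []
scene orange [([402, 216, 6, 11, 27], [404.9, 219.8]), ([383, 224, 5, 12, 41], [385.1, 229.6]), ([413, 277, 4, 9, 26], [414.6, 281.0]), ([390, 285, 9, 10, 64], [393.8, 289.3])] yellow []
```

send_rows:
  plan:
    - [[0,0,0,0],[0,0,0,0],[0,0,0,0]]
  gripper: 0.5

```text
t: 26.5
ee_pos: [0.508, -0.2517, 0.1018]
ee_rot: [180.0, -0.1, 168.2]
ft_force: [-0.5, 0.3, -0.8]
gripper_width: 0.0641
grasp_force: 0.0
```

```bash
python3 lean.py
```

```text
26.5 [ 0.508  -0.2517  0.1018] [ 1.800e+02 -1.000e-01  1.682e+02] [-0.5  0.3 -0.8] 0.0641 0.0
side orange [([261, 311, 8, 8, 44], [264.3, 314.9])] yellow []
scene orange [([399, 216, 8, 11, 37], [403.8, 220.4]), ([383, 226, 3, 9, 19], [384.3, 230.1]), ([413, 276, 4, 10, 28], [414.5, 280.6]), ([390, 285, 8, 10, 62], [393.6, 289.1])] yellow [([376, 272, 9, 4, 14], [379.1, 273.7])]
```

send_rows:
  plan:
    - [[0,0,0,0],[0,0,0,0],[0,0,-0.01,0],[0,0,-0.03,0],[0,0,-0.04,0],[0,0,-0.04,0],[0,0,0,0],[0,0,0,0],[0,0,0,0]]
  gripper: 1

```text
t: 27.82
ee_pos: [0.5081, -0.2516, 0.2213]
ee_rot: [180.0, -0.2, 168.2]
ft_force: [-0.1, 0.0, 0.3]
gripper_width: 0.0855
grasp_force: 0.0
```

```bash
python3 lean.py
python3 - <<'E'
from h import *
from loc import blobs
f,b=blobs("wrist",(0,640,0,400),(7,150,110),(18,255,255)); print(b)
print("yellow",blobs("wrist",(0,640,0,400),(24,120,110),(36,255,255))[1])
pickle.dump(f,open("pics/w6.pkl","wb"))
for st,c in b: print(onz(f,*c,.15).round(4),onz(f,*c,.005).round(4))
print(ray(f,0,0)[0])
E
```

```text
27.825 [ 0.5081 -0.2516  0.2213] [180.   -0.2 168.2] [-0.1  0.   0.3] 0.0855 0.0
side orange [([281, 267, 9, 11, 62], [284.8, 271.8]), ([261, 311, 8, 8, 43], [264.2, 314.9])] yellow []
scene orange [([399, 216, 7, 11, 30], [403.3, 219.8]), ([378, 223, 8, 13, 76], [382.1, 228.5]), ([413, 276, 4, 10, 30], [414.5, 280.7]), ([390, 285, 8, 10, 62], [393.6, 289.1])] yellow []
[([283, 146, 11, 13, 107], [288.2, 151.7]), ([339, 146, 11, 13, 100], [343.9, 151.9]), ([269, 232, 16, 40, 480], [276.2, 252.5]), ([348, 232, 17, 40, 505], [356.6, 252.9])]
yellow [([429, 133, 97, 8, 636], [476.0, 136.3])]
[ 0.4425 -0.2549  0.15  ] [ 0.4491 -0.2677  0.005 ]
[ 0.4494 -0.2227  0.15  ] [ 0.4606 -0.2138  0.005 ]
[ 0.5025 -0.277   0.15  ] [ 0.5495 -0.3048  0.005 ]
[ 0.5134 -0.2263  0.15  ] [ 0.5679 -0.2197  0.005 ]
[ 0.43287821 -0.23591813  0.36439214]
```

The terminal stands by itself with the gripper clear. I'll refine the pad pose from this wrist frame and work out the shift.

Run:
```python
from h import *
f=load("w6"); im=f["pixels"]; h=cv2.cvtColor(im,cv2.COLOR_RGB2HSV)
m=cv2.inRange(h,(0,0,150),(180,80,255))|cv2.inRange(h,(24,120,110),(36,255,255))
m[:120]=0; m[:,:400]=0
k,lab,st,c=cv2.connectedComponentsWithStats(m)
for i in range(1,k):
    if st[i,4]>1500:
        v,u=np.nonzero(lab==i); P=np.array([onz(f,a,b,.008)[:2] for a,b in zip(u,v)],np.float32)*1000
        print(st[i],cv2.minAreaRect(P))
y=cv2.inRange(h,(24,120,110),(36,255,255)); y[:,:400]=0; v,u=np.nonzero(y[:200]); P=np.array([onz(f,a,b,.009)[:2] for a,b in zip(u,v)],np.float32)*1000
print("bar",cv2.minAreaRect(P))
# terminal bottom front edge
for u,v in [(282.5,145.5),(350,145.5)]: print("front edge",onz(f,u,v,.006).round(4))
cv2.imwrite("pics/x.png",im[:,:,::-1])
```

```text
[  408   126   127   138 14815] ((532.0218505859375, -98.97283935546875), (111.29483032226562, 140.91336059570312), 77.52823638916016)
bar ((472.7494201660156, -85.40438842773438), (93.38313293457031, 6.021554470062256), 77.36347198486328)
front edge [ 0.4421 -0.2717  0.006 ]
front edge [ 0.4558 -0.2068  0.006 ]
```

send_rows:
  plan:
    - [[0,0,0.03,0],[0,0,0.04,0],[0,0,0.03,0],[0,0,0.015,0],[0,0,0,0],[0,0,0,0]]
  gripper: 1

```text
t: 28.88
ee_pos: [0.5102, -0.2523, 0.1091]
ee_rot: [-180.0, 0.2, 168.2]
ft_force: [-0.2, 0.1, -0.2]
gripper_width: 0.0851
grasp_force: 0.0
```

send_rows:
  plan:
    - [[0,0,0,0],[0,0,0,0],[0,0,0,0]]
  gripper: 0.46

```text
t: 29.25
ee_pos: [0.5092, -0.252, 0.1081]
ee_rot: [-180.0, 0.0, 168.2]
ft_force: [-0.6, -0.9, 1.7]
gripper_width: 0.0625
grasp_force: 0.0
```

send_rows:
  plan:
    - [[0,0,0,0],[0,0,0,0],[0,0,0,0]]
  gripper: 0.3

```text
t: 29.62
ee_pos: [0.5092, -0.252, 0.1083]
ee_rot: [-180.0, 0.0, 168.2]
ft_force: [-1.9, 0.5, 4.9]
gripper_width: 0.0611
grasp_force: 64.6
```

```bash
python3 lean.py
```

```text
29.625 [ 0.5092 -0.252   0.1083] [-180.     0.   168.2] [-1.9  0.5  4.9] 0.0611 64.6
side orange [([261, 311, 8, 8, 43], [264.2, 314.9])] yellow []
scene orange [([400, 216, 7, 11, 37], [403.8, 220.2]), ([384, 224, 2, 11, 21], [384.5, 229.2]), ([413, 276, 4, 11, 30], [414.5, 281.0]), ([390, 285, 8, 10, 62], [393.6, 289.1])] yellow []
```

Pad centre is (0.532, −0.099), size 141×111 mm, yaw −12.5°. The terminal is gripped at 65 N. Now I'll lift it and carry it over the pad.

send_rows:
  plan:
    - [[0,0,-0.005,0],[0,0,-0.015,0],[0,0,-0.02,0],[0,0,-0.02,0],[0,0,0,0.6],[0,0,0,0],[-0.001,0.02,0,0],[-0.002,0.03,0,0],[-0.002,0.03,0,0],[-0.002,0.03,0,0],[-0.002,0.03,0,0],[0,0.014,0,0],[0,0,0,0],[0,0,0,0]]

```text
t: 31.58
ee_pos: [0.5503, -0.1054, 0.1674]
ee_rot: [-179.9, -0.0, 167.5]
ft_force: [-0.7, -0.8, -3.9]
gripper_width: 0.0612
grasp_force: 66.4
```

Run:
```python
from h import *
from loc import blobs
from plant import bot
s=bot.sense(); print(s["t"],s["ee_pos"].round(4),s["ee_rot"].round(1),s["ft_force"].round(1),round(s["grasp_force"],1))
f=bot.grab_frame("wrist")
z=s["ee_pos"][2]-.1083+.006
print(blobs("wrist",(200,430,60,400),(7,150,110),(18,255,255))[1])
f,b=blobs("wrist",(200,430,60,400),(7,150,110),(18,255,255))
b=sorted(b,key=lambda q:q[0][1])[:2]; b.sort()
P=[onz(f,b[0][0][0]-.5,b[0][0][1]-.5,z),onz(f,b[1][0][0]+b[1][0][2]-.5,b[1][0][1]-.5,z)]
m=(P[0]+P[1])/2; th=np.radians(167.5); out=np.array([np.cos(th),np.sin(th)]); wy=np.array([-out[1],out[0]])
d=m[:2]-[.532,-.099]; print(np.round(P,4).tolist(),"front edge rel pad: out",d@out,"lat",d@wy)
```

```text
31.575 [ 0.5503 -0.1054  0.1674] [-179.9   -0.   167.5] [-0.7 -0.8 -3.9] 66.4
[([269, 155, 15, 18, 175], [276.3, 162.7]), ([350, 155, 14, 17, 179], [356.3, 162.3]), ([376, 313, 33, 81, 1732], [392.1, 357.1]), ([225, 314, 33, 80, 1706], [240.6, 356.7])]
[[0.4846, -0.1242, 0.0651], [0.4987, -0.0615, 0.0651]] front edge rel pad: out 0.04068587909447448 lat 0.0027353071034611023
```

send_rows:
  plan:
    - [[0,0,0.02,0],[0,0,0.018,0],[0,0,0.008,0],[0,0,0.003,0],[0,0,0,0],[0,0,0,0]]

```text
t: 32.48
ee_pos: [0.5515, -0.1035, 0.1195]
ee_rot: [180.0, 0.1, 167.6]
ft_force: [-0.2, -0.6, -4.1]
gripper_width: 0.0613
grasp_force: 66.4
```

send_rows:
  plan:
    - [[0,0,0.001,0],[0,0,0.001,0],[0,0,0,0]]

```text
t: 32.85
ee_pos: [0.5507, -0.1034, 0.1166]
ee_rot: [-180.0, -0.0, 167.6]
ft_force: [-0.5, 0.3, -4.1]
gripper_width: 0.0612
grasp_force: 66.4
```

send_rows:
  plan:
    - [[0,0,0.001,0],[0,0,0,0]]

```text
t: 33.1
ee_pos: [0.551, -0.1035, 0.1164]
ee_rot: [-180.0, 0.0, 167.6]
ft_force: [-1.1, -0.3, 2.0]
gripper_width: 0.0614
grasp_force: 66.8
```

send_rows:
  plan:
    - [[0,0,0.001,0],[0,0,0,0]]

```text
t: 33.35
ee_pos: [0.5512, -0.1034, 0.1163]
ee_rot: [-180.0, 0.1, 167.6]
ft_force: [-2.9, -0.3, 6.7]
gripper_width: 0.0617
grasp_force: 67.5
```

Contact is made: +6.7 N at the expected height. I'll release gently and retreat upward.

send_rows:
  plan:
    - [[0,0,0,0],[0,0,0,0]]
  gripper: 0.45

```text
t: 33.6
ee_pos: [0.5514, -0.1035, 0.116]
ee_rot: [-180.0, 0.1, 167.6]
ft_force: [-2.2, 0.6, 6.1]
gripper_width: 0.0619
grasp_force: 6.6
```

send_rows:
  plan:
    - [[0,0,0,0],[0,0,0,0],[0,0,0,0]]
  gripper: 0.52

```text
t: 33.98
ee_pos: [0.5509, -0.1034, 0.1144]
ee_rot: [180.0, -0.0, 167.6]
ft_force: [0.1, 0.0, -0.1]
gripper_width: 0.0646
grasp_force: 0.0
```

send_rows:
  plan:
    - [[0,0,0,0],[0,0,0,0],[0,0,0,0],[0,0,-0.01,0],[0,0,-0.03,0],[0,0,-0.03,0],[0,0,-0.04,0],[0,0,0,0],[0,0,0,0],[0,0,0,0]]
  gripper: 1

```text
t: 35.22
ee_pos: [0.5499, -0.1034, 0.2235]
ee_rot: [-180.0, -0.1, 167.6]
ft_force: [-0.1, -0.4, 0.3]
gripper_width: 0.0855
grasp_force: 0.0
```

Run:
```python
from h import *
from plant import bot
s=bot.sense(); print(s["t"],s["ee_pos"].round(4),s["ft_force"].round(1),round(s["grasp_force"],1))
f=bot.grab_frame("side"); g=bot.grab_frame("scene"); w=bot.grab_frame("wrist")
c=np.zeros((600,800,3),np.uint8)
c[:300,:400]=cv2.resize(f["pixels"][170:320,200:400],(400,300),interpolation=cv2.INTER_CUBIC); c[:300,400:]=cv2.resize(g["pixels"][190:340,240:440],(400,300),interpolation=cv2.INTER_CUBIC)
c[300:,:400]=cv2.resize(w["pixels"],(400,300))
c[300:,400:]=cv2.resize(g["pixels"],(400,300))
cv2.imwrite("pics/c9.png",c[:,:,::-1])
```

```text
35.225 [ 0.5499 -0.1034  0.2235] [-0.1 -0.4  0.3] 0.0
```

View pics/c9.png

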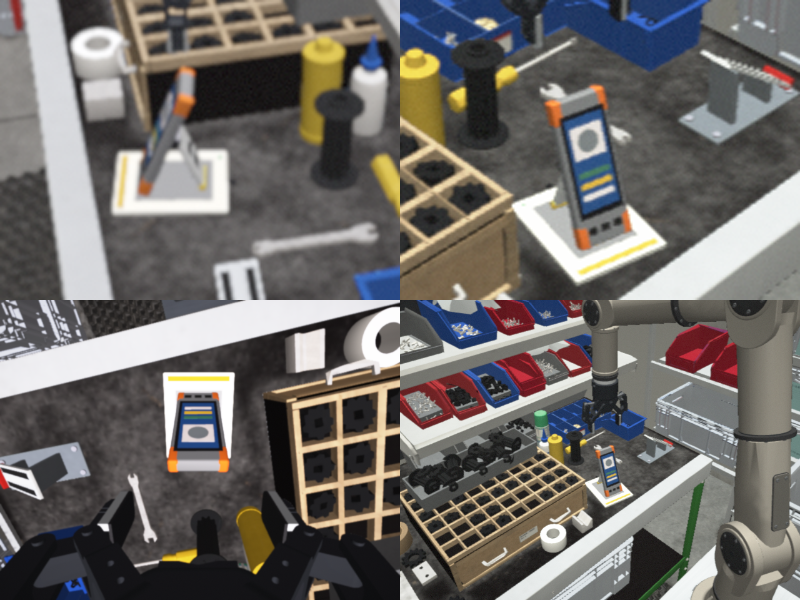

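The terminal stands on its leg, wholly on the pad (left crop about 145–205, 70–190). The screen faces the yellow bar, the gripper is clear above it, and the bystanders haven't moved.

```bash
python3 -c "
from plant import bot
print(bot.job_done())"
```

```text
the job is handed in; nothing more can be done
None
```

The job is handed in: I opened the kickstand fully on the rest, stood the terminal free on the bare bench, then set it upright on the pad with its screen facing the yellow bar. The arm was clear of everything at about 35 s, and no verdict came back.

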